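# Hang up the portion ring and open the safety-capped candy jar

### The job

A flat red portion ring has been left lying round the grip of the candy jar's safety cap: hang the ring by its eye on the upright post of the wooden ring stand, so that it lies flat on the stand's shoulder, and let it go. Then open the jar: push the cap down, keep it down while turning it anticlockwise (seen from above) by about 70 degrees, and lift it off. Finish while still holding the cap in the gripper, level and straight over the jar, about 8 cm above where it sat, and leave everything else where it stands.

Things in the scene. Friction and masses are not known exactly. Their poses are not given: they have to be found in the camera images.
- ring_eye (a point): Portion ring: flat red-coated steel ring, 64 mm outside, eye 44 mm, 6 mm thick, 60 g, with a straight tab handle. Point: centre of the eye, half-way through the thickness. x points from the eye along the tab, z up. At the start it lies loose and flat on the cap's disc (62 mm across), around the cap's grip bar; the tab juts out clear of the disc.
- ring_tab (a point): Centre of the ring's tab, half-way through its 6 mm thickness, 50 mm from the eye's centre along x; same axes. The tab is 16 mm wide (along y) and ends 67 mm from the eye's centre. Below it there is free space of at least 30 mm while the ring lies on the cap, and 50 mm while it lies on the stand.
- stand_shoulder (a point): Wooden ring stand, fixed: round foot 96 mm across, 12 mm thick, thin column, flat round shoulder 64 mm across with its top 70 mm above the counter, then a dark post 20 mm thick and 45 mm tall, its top 15 mm tapering to 8 mm. Point: on the post's axis at the top of the shoulder. A ring hung flat has its eye's centre 3 mm above it.
- jar_mouth (a point): Clear glass candy jar with coloured sweets, fixed in a black rubber dock (106 mm across): body 90 mm across up to 95 mm above the counter, then narrowing to a neck 40 mm across. Point: centre of the neck's upper rim, 140 mm above the counter, z up. A spring-loaded white seal disc, 32 mm across, in the mouth pushes the cap up.
- cap_grip (a point): Push-and-turn safety cap, loose, 80 g: blue, 62 mm across, skirt and disc together 24 mm high; on the disc a white upright grip bar, 36 mm long (x), 14 mm wide (y), 26 mm high. Point: the bar's centre, 13 mm above the disc's top and 37 mm above the skirt's lower rim. Locked, it is about 27 mm above jar_mouth and its x lies along jar_mouth's x.
- cap_rim (a point): Centre of the cap skirt's lower rim; axes as cap_grip. Lock: the cap must go down 5 mm or more (stop at 7.5 mm; the spring takes 6 N to start, 12 N at the stop) and be kept down while turned anticlockwise from above; past 50 degrees it is free to lift straight off, up to 130 degrees. Not pressed, it turns only a few degrees and does not lift; clockwise is blocked.
- probe_center (a point): Bystander: thermometer probe lying on the counter between jar and stand, 165 mm long along x, up to 20 mm high; the point is 12 mm up near its middle. Leave alone.
- pourer_center (a point): Bystander: black ceramic pourer, 84 mm across, 118 mm high, handle to its -x; the point is half-way up. Leave alone.
- tin_center (a point): Bystander: closed green-labelled tin, 80 mm across, 110 mm high; the point is half-way up. Leave alone.
- bowl_center (a point): Bystander: white bowl, 120 mm across, 55 mm high; the point is half-way up. Leave alone.
- pin_center (a point): Bystander: wooden rolling pin lying along y in its low rest, 50 mm thick, 460 mm long; the point is its centre. Leave alone.
Mind the look-alikes: they are no part of the job. There is more than one size of the part that bears cap_grip; the job needs the middle-sized.

How it is judged:
By the outcome, as a careful person would: the job done as asked, in the order asked, and still so for the second after the job is handed in, while the arm keeps its last pose, push and grip.
It also fails if it takes over 51 s, if anything falls off the work surface, if the arm or the gripper's body presses on something with over 40 N, if the wrist force passes 120 N, or if a joint passes its speed limit or range.

### The arm

A 6-joint arm with a two-finger parallel gripper is mounted at the origin on the work surface. World frame = base frame: x ahead of the robot, y to its left, z up, the work surface at z = 0. Lengths are in mm, angles in degrees, forces in N, time in s.
With the tool pointing down it reaches from about 350 to 850 mm from the base axis. Payload 8.1 kg.
Tool frame: the origin (TCP) lies between the finger pads; the fingertips stand ahead of it and the grasp point (between the pads) lies 2 mm behind it (nose_length is the z of the fingertips in the tool frame, in mm); z points along the fingers, y is the direction in which the jaws open and shut (so a half turn about z gives the same grasp; the last joint's range is limited). The gripper opens to 85 mm and grips with 20 to 120 N. Pads are 22 mm wide; open, the fingers measure 114 mm over their backs; the gripper's body (76 mm by 85 mm) begins 54 mm behind the grasp point. The pads swing forward as they close: fully open they stand 13 mm farther back than shut.
Start: joints at [67.013, 7.471, 85.268, -0, 87.261, -4.893], TCP at [186.325, 570.341, 248.292] pointing down, gripper open.
Joint ranges: [-169.43, 169.43], [-51.17, 129.36], [1.28, 143.12], [-76.62, 256.62], [0, 156.53], [-152.29, 152.29]. Speed limits (degrees/s): [136.94, 136.94, 159.86, 180, 180, 180].

### API

Orientations are given as [roll, pitch, yaw] about the fixed x, y, z axes, in that order (R = Rz(yaw) Ry(pitch) Rx(roll)).
In Python, from bench import * gives the robot as it stands.
- The arm moves only by the tool jog_arm, never from a script. Its argument "plan" is a list of rows, each a list of 3 entries, a list of its own where there are three numbers: the turn, a rotation vector about the tool's x, y, z in degrees, then the shift along the tool's x, y, z in m, then the gripper's target within -1 to 1 (fully open at 1, half-way at 0, shut at -1). A call has 1 to 12 rows; each row is the pose to reach, as a shift and turn from the pose commanded when the call began, along the tool's axes at that moment; what a row does not reach only later rows make up. A row lasts 1/8 s, in which the tool goes at most 62.5 mm and 10.7 degrees, less where a joint would pass 70% of its speed; a pose out of reach is approached as far as the arm can. A call with a gripper value outside its range is refused whole. The fingers move at their own pace and stop on an object; "force" is the grip in N (left out, the last holds). Time passes only in rows, so rows that repeat a pose let the fingers close. It gives the time, the measured TCP pose, the force and the opening at its end, in the units of the state.
- sense(): the state, without advancing time (a new reading comes with each control period).
- snapshot(name): name is "scene" or "top"; returns (picture, depth): 400x640x3 uint8, blue, green, red; 400x640 float32, mm along the optical axis (not along the pixel's ray), 0 where there is no reading.
- camera_info(name): a dict with "fov_y" (degrees; the focal length in pixels is half the picture's height over the tangent of half this angle, whatever the lens; pixels are square), "cx", "cy" (the principal point, pixels), "origin" and "orientation" of the camera in the world. Camera axes: x right, y down, z forward; pixel columns grow to the right and rows downward; lengths in mm; the calibration is good to about 2 mm. A picture is of the moment at which its call begins. camera_info takes no time and is no camera call.
- hand_in(): hands the job in, once; it reports no verdict.
The state is a dict: "time": time; "joint_pos": joint angles; "qd": joint speeds; "joint_efforts": joint torques, N m; "tool_pos": TCP position; "tcp_rot": TCP orientation; "ft_force": force on the tool from outside, world axes, zero at the start; "wrist_torque": the same for the moment, N m; "finger_gap": finger opening in mm.
Only numpy, scipy, OpenCV 4.12 (cv2) and the standard library are available. Lean on these libraries where they do the work, as an engineer would, in place of code of your own. Each camera call takes 0.05 s, during which the arm holds its last target.

## Working session

There is one attempt and no reset: what is moved stays moved. The work goes in short steps, Python scripts to look and compute and a tool call to move; the robot and the scene stay as the last step left them, time stands still between calls to the robot, and variables do not carry over. Pictures are saved under pics/ and viewed, and the job is handed in when it is done.

Besides the shell and the picture viewer there is one more tool, called after "Request:" in YAML: its name, and indented under it one key for each argument. jog_arm: Moves the arm, as the interface text tells. Its arguments: {"type":"object","properties":{"plan":{"type":"array","items":{"type":"array"}},"force":{"type":"number"}},"required":["plan"]}

```bash
ls; mkdir -p pics
python3 - <<'E'
from bench import *
import cv2,numpy as np
print(sense())
for n in ("scene","top"):
    print(n,camera_info(n))
    p,d=snapshot(n)
    cv2.imwrite(f"pics/{n}0.png",p); np.save(f"pics/{n}0.npy",d)
E
```

```text
pics
{'time': 0.0, 'joint_pos': array([ 6.70138834e+01,  7.51736148e+00,  8.53291716e+01,  3.86644650e-04,
        8.72613379e+01, -4.89354938e+00]), 'qd': array([-0.02339398,  0.01776365,  0.02075717, -0.03882078, -0.07122525,
       -0.01145369]), 'joint_efforts': array([-1.86152094e-03, -5.69387555e+01, -5.00555241e+01, -1.54666877e-04,
        1.44184215e-02,  3.43050226e-05]), 'tool_pos': array([186.11024371, 569.86106112, 247.22194184]), 'tcp_rot': array([-1.79892555e+02, -9.58665764e-03,  1.61907405e+02]), 'ft_force': array([ 0.84165205,  0.16728576, -0.24974413]), 'wrist_torque': array([-0.00192085, -0.00299949,  0.00169889]), 'finger_gap': 85.55405498278726}
scene {'fov_y': 52.66240175837279, 'cx': 316.7781904251629, 'cy': 197.42287239801917, 'origin': array([1328.55623257,  608.99437512,  808.91500061]), 'orientation': array([-126.69996308,    0.30514131,  129.20312263])}
top {'fov_y': 46.33396138583308, 'cx': 325.911196338759, 'cy': 199.89128670528171, 'origin': array([ 536.25900661,   29.21698698, 1439.7115675 ]), 'orientation': array([-174.80977866,   -0.75048367,  -88.92400687])}
```

View pics/scene0.png

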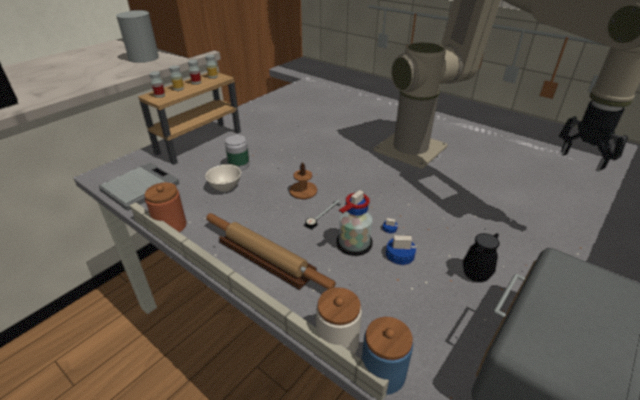

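View pics/top0.png

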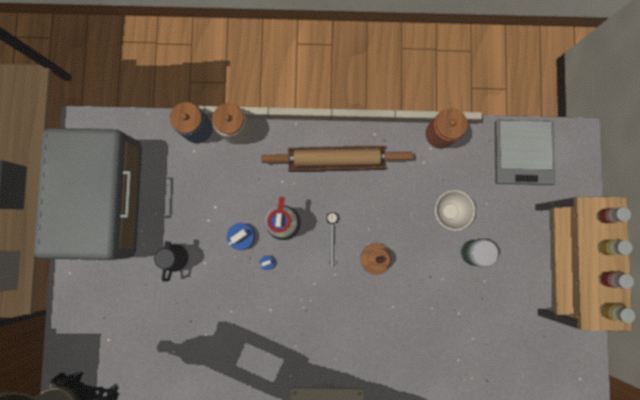

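The scene view shows the jar with the red ring at (357,205), the stand at (303,183), and two loose blue caps at (402,250) and (390,226). In the top view these are the jar at (282,221), the stand at (376,258), a large cap at (240,236) and a small cap at (267,263). The capped jar carrying the red ring is the candidate, so I'll confirm it with enlarged crops and measurements.

```bash
cat > h.py <<'E'
import numpy as np,cv2
from bench import *
from scipy.spatial.transform import Rotation as R
def cloud(name,d):
    c=camera_info(name); f=200/np.tan(np.radians(c['fov_y']/2))
    v,u=np.mgrid[0:400,0:640]
    P=np.stack([(u-c['cx'])/f*d,(v-c['cy'])/f*d,d],-1)
    W=P@R.from_euler('xyz',c['orientation'],degrees=True).as_matrix().T+c['origin']
    W[d==0]=np.nan
    return W
def masks(p):
    h=cv2.cvtColor(p,cv2.COLOR_BGR2HSV); H,S,V=[h[...,i].astype(int) for i in range(3)]
    return dict(red=((H<6)|(H>172))&(S>150)&(V>60), blue=(H>100)&(H<128)&(S>130), white=(S<60)&(V>150),
      wood=(H>5)&(H<20)&(S>90))
E
python3 - <<'E'
from h import *
A=[]
for n,(x,y) in (("scene",(280,160)),("top",(220,180))):
    p=cv2.imread(f"pics/{n}0.png"); d=np.load(f"pics/{n}0.npy"); W=cloud(n,d); m=masks(p)
    c=p[y:y+110,x:x+150] if n=="scene" else p[y:y+100,x:x+180]
    c=cv2.resize(c,(780,int(780*c.shape[0]/c.shape[1])),interpolation=cv2.INTER_CUBIC); cv2.imwrite(f"pics/{n}0c.png",c)
    reg=np.zeros(d.shape,bool)
    reg[160:270,280:430] if n=="scene" else 0
    if n=="scene": reg[160:270,280:430]=1
    else: reg[180:290,215:400]=1
    for k in ("red","blue","white","wood"):
        q=(m[k]&reg).astype(np.uint8); N,L,st,ce=cv2.connectedComponentsWithStats(q)
        for i in range(1,N):
            if st[i,4]<12: continue
            w=W[L==i]; print(n,k,ce[i].round(),st[i,4],np.nanmean(w,0).round(1),np.nanmin(w,0).round(),np.nanmax(w,0).round())
    # counter plane check
    w=W[300:330,450:600].reshape(-1,3) if n=="top" else W[100:130,280:340].reshape(-1,3)
    print("counter z",np.nanmedian(w[:,2]),np.nanstd(w[:,2]))
E
```

```text
scene red [354. 204.] 152 [616.5 149.4 158.7] [565. 116. 155.] [663. 176. 162.]
scene blue [358. 211.] 80 [616.5 162.8 141.6] [596. 142. 132.] [629. 176. 151.]
scene blue [389. 228.] 80 [488.2 196.1  13.5] [471. 173.   3.] [500. 212.  20.]
scene blue [399. 254.] 399 [575.6 279.5  24.7] [538. 233.   3.] [596. 311.  35.]
scene white [357. 194.] 49 [586.5 139.8 171.2] [363.   9.  -1.] [614. 151. 181.]
scene white [363. 221.] 175 [602.1 173.4 102.4] [562. 158.  94.] [630. 187. 113.]
scene white [311. 220.] 32 [612.3  -4.6  19. ] [599. -16.  15.] [625.   6.  21.]
scene white [390. 219.] 20 [467.8 186.9  30. ] [425. 163.  -3.] [481. 201.  37.]
scene white [402. 237.] 78 [548.5 269.5  61.3] [464. 235.  -3.] [571. 292.  68.]
scene wood [303. 185.] 563 [ 499.7 -133.    34. ] [ 445. -183.    2.] [541. -92. 110.]
scene wood [292. 261.] 455 [797.7  88.   51.7] [756.  33.   8.] [821. 145.  65.]
counter z -1.3647647881233524 2.056627379463573
top red [280. 216.] 164 [605.8 140.7 160.8] [565. 114. 154.] [656. 172. 166.]
top blue [273. 220.] 16 [595.5 158.6 154.1] [584. 156. 151.] [606. 162. 159.]
top blue [241. 236.] 312 [550.3 264.1  31.5] [515. 230.  16.] [587. 306.  40.]
top blue [267. 258.] 31 [485.5 188.6  17.6] [477. 172.  11.] [492. 205.  23.]
top blue [269. 266.] 32 [462.1 181.3  17.9] [456. 168.  13.] [472. 199.  23.]
top white [278. 220.] 68 [593.3 143.3 180.7] [578. 137. 174.] [613. 151. 186.]
top white [332. 217.] 57 [612.2  -5.8  20.6] [601. -19.  14.] [623.   6.  28.]
top white [237. 236.] 117 [549.2 272.4  62.7] [526. 249.  31.] [571. 301.  74.]
top white [265. 263.] 36 [472.7 191.3  32.7] [465. 179.  13.] [481. 205.  43.]
top wood [375. 258.] 709 [ 491.7 -137.1   43.9] [ 447. -186.    1.] [535. -96. 118.]
counter z 2.728242778038748 90.6100174362707
```

```bash
sleep 1
```

```text
(no output)
```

View pics/scene0c.png

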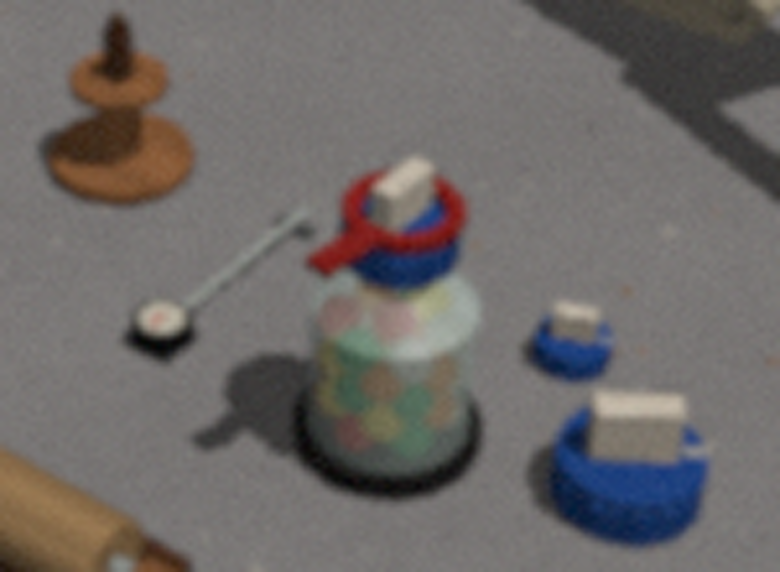

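View pics/top0c.png

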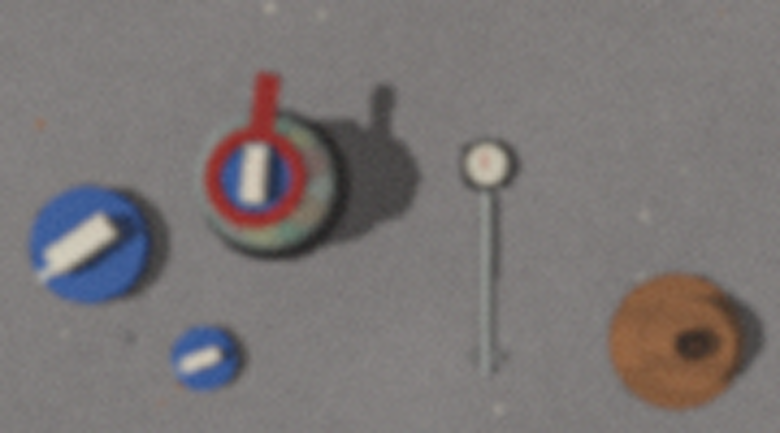

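The crops confirm it: the capped jar wears the red ring, tab pointing up (+x). Its cap is in size between the large loose cap (240,236) and the small one (267,263). Next I'll fit the models in both views.

```bash
cat > fit.py <<'E'
from h import *
from scipy.optimize import minimize
S=6
def proj(n,P):
    c=camera_info(n); f=200/np.tan(np.radians(c['fov_y']/2))
    q=(np.asarray(P)-c['origin'])@R.from_euler('xyz',c['orientation'],degrees=True).as_matrix()
    return np.stack([q[:,0]/q[:,2]*f+c['cx'],q[:,1]/q[:,2]*f+c['cy']],-1)
def circ(r,z,n=48):
    a=np.linspace(0,2*np.pi,n,endpoint=False); return np.stack([r*np.cos(a),r*np.sin(a),0*a+z],-1)
def cyl(r,z0,z1,r1=None): return np.vstack([circ(r,z0),circ(r if r1 is None else r1,z1)])
def box(x0,x1,y0,y1,z0,z1): return np.array([[x,y,z] for x in(x0,x1) for y in(y0,y1) for z in(z0,z1)],float)
def place(P,x,y,yaw,z=0):
    return P@R.from_euler('z',yaw,degrees=True).as_matrix().T+np.array([x,y,z])
def hull(n,P,roi):
    x0,y0,w,h=roi; m=np.zeros((h*S,w*S),np.uint8)
    q=(proj(n,P)-[x0,y0]+.5)*S-.5
    k=cv2.convexHull(np.round(q*16).astype(np.int32)); cv2.fillConvexPoly(m,k,1,shift=4); return m.astype(bool)
def down(m,sig=.8):
    m=cv2.resize(m.astype(np.float32),None,fx=1/S,fy=1/S,interpolation=cv2.INTER_AREA); return cv2.GaussianBlur(m,(0,0),sig)
def ringmask(n,x,y,yaw,roi,z=157,pz=0,bar=None):
    o=place(cyl(32,-3,3),x,y,yaw,z); t=place(box(28,67,-8,8,-3,3),x,y,yaw,z)
    m=hull(n,o,roi)|hull(n,t,roi)
    m&=~(hull(n,place(circ(22,3),x,y,yaw,z),roi)&hull(n,place(circ(22,-3),x,y,yaw,z),roi))
    if bar is not None: m&=~hull(n,place(box(-18,18,-7,7,0,26),*bar,154),roi)
    return m
def redmap(p):
    p=p.astype(float); return np.clip((p[...,2]-np.maximum(p[...,1],p[...,0]))/100,0,1.2)
def fitgen(imgs,model,fmap,x0,wts=None,steps=None):
    def cost(v):
        c=0
        for n,(p,roi) in imgs.items():
            a,b,w,h=roi; d=fmap(p)[b:b+h,a:a+w]; m,wt=model(n,v,roi)
            m=down(m); 
            wt=np.ones_like(m) if wt is None else down(wt)
            # free gain/offset
            A=np.stack([m.ravel(),np.ones(m.size)],1); sw=np.sqrt(np.clip(wt.ravel(),0,1))
            r=np.linalg.lstsq(A*sw[:,None],d.ravel()*sw,rcond=None)[0]
            e=(A@r-d.ravel())*sw; dd=d.ravel()*sw
            c+=(e@e)/((dd-dd.mean())@(dd-dd.mean()))
        return c
    x0=np.array(x0,float); st=np.array(steps if steps is not None else [3]*len(x0),float)
    sim=np.vstack([x0]+[x0+np.eye(len(x0))[i]*st[i] for i in range(len(x0))])
    r=minimize(cost,x0,method='Nelder-Mead',options=dict(initial_simplex=sim,xatol=.03,fatol=1e-6,maxiter=250))
    return r.x,r.fun
E
python3 - <<'E'
from fit import *
I={n:cv2.imread(f"pics/{n}0.png") for n in("scene","top")}
rj={"scene":(325,180,65,55),"top":(255,190,55,60)}
rs={"scene":(275,150,60,60),"top":(345,230,65,60)}
def sel(ns,r): return {n:(I[n],r[n]) for n in ns}
def white(p): p=p.astype(float); return p.min(-1)/180
barm=lambda n,v,roi:(hull(n,place(box(-18,18,-7,7,0,26),v[0],v[1],v[2],154),roi), hull(n,place(cyl(22,0,26),v[0],v[1],0,154),roi))
# bar: weight fixed region near
for ns in(["scene"],["top"],["scene","top"]):
    c0=(596,145)
    bm=lambda n,v,roi:(hull(n,place(box(-18,18,-7,7,0,26),v[0],v[1],v[2],154),roi), hull(n,place(cyl(24,2,26),c0[0],c0[1],0,154),roi))
    vb,fb=fitgen(sel(ns,rj),bm,white,[594,145,0],steps=[3,3,8])
    rm=lambda n,v,roi:(ringmask(n,*v,roi,bar=vb),None)
    vr,fr=fitgen(sel(ns,rj),rm,redmap,[598,144,0],steps=[3,3,8])
    print(ns,"bar",vb.round(2),round(fb,3),"ring",vr.round(2),round(fr,3))
    wood=lambda p:np.clip((p[...,2].astype(float)-p[...,0])/60,-1,1.5)
    def sm(n,v,roi):
        P=lambda g:hull(n,place(g,v[0],v[1],0),roi)
        return P(cyl(48,0,12))|P(cyl(32,62,70)), ~(P(cyl(14,60,115))|P(cyl(14,12,62)))
    vs,fs=fitgen(sel(ns,rs),sm,wood,[492,-137]); print("   stand",vs.round(2),round(fs,3))
E
```

```text
['scene'] bar [585.68 140.37   7.28] 0.067 ring [592.61 144.26  -5.06] 0.112
   stand [ 489.52 -141.61] 0.112
['top'] bar [595.07 144.22  -3.48] 0.01 ring [593.29 143.45  -5.47] 0.053
   stand [ 490.93 -141.11] 0.044Traceback (most recent call last):
  File "<stdin>", line 14, in <module>
  File "fit.py", line 43, in fitgen
    r=minimize(cost,x0,method='Nelder-Mead',options=dict(initial_simplex=sim,xatol=.03,fatol=1e-6,maxiter=250))
    res = _minimize_neldermead(fun, x0, args, callback, bounds=bounds,
                               **options)
    fsim[j] = func(sim[j])
              ~~~~^^^^^^^^
    fx = function(np.copy(x), *(wrapper_args + args))
  File "fit.py", line 32, in cost
    a,b,w,h=roi; d=fmap(p)[b:b+h,a:a+w]; m,wt=model(n,v,roi)
                                              ~~~~~^^^^^^^^^
  File "<stdin>", line 13, in <lambda>
  File "fit.py", line 22, in ringmask
    m=hull(n,o,roi)|hull(n,t,roi)
      ~~~~^^^^^^^^^
  File "fit.py", line 16, in hull
    q=(proj(n,P)-[x0,y0]+.5)*S-.5
       ~~~~^^^^^
  File "fit.py", line 5, in proj
    c=camera_info(n); f=200/np.tan(np.radians(c['fov_y']/2))
ValueError: time passes only in moves, steps and waits
```

```bash
python3 - <<'E'
import json
from bench import *
c={n:{k:(v.tolist() if hasattr(v,'tolist') else v) for k,v in camera_info(n).items()} for n in("scene","top")}
json.dump(c,open("cam.json","w")); print(sense()['time'])
E
sed -i 's/^def cloud/import json\n_C={n:{k:np.array(v) for k,v in d.items()} for n,d in json.load(open("cam.json")).items()}\ndef caminf(n): return _C[n]\ndef cloud/; s/c=camera_info(n\(ame\)\?)/c=caminf(n\1)/' h.py fit.py; grep -n caminf h.py fit.py
cat > run1.py <<'E'
from fit import *
import sys
tag=sys.argv[1]
I={n:cv2.imread(f"pics/{n}{tag}.png") for n in("scene","top")}
rj={"scene":(325,180,65,55),"top":(255,190,55,60)}
rs={"scene":(275,150,60,60),"top":(345,230,65,60)}
def sel(ns,r): return {n:(I[n],r[n]) for n in ns}
def white(p): p=p.astype(float); return p.min(-1)/180
for ns in(["scene"],["top"],["scene","top"]):
    c0=(594,144)
    bm=lambda n,v,roi:(hull(n,place(box(-18,18,-7,7,0,26),v[0],v[1],v[2],154),roi), hull(n,place(cyl(24,2,26),c0[0],c0[1],0,154),roi))
    vb,fb=fitgen(sel(ns,rj),bm,white,[594,144,-4],steps=[2,2,4])
    rm=lambda n,v,roi:(ringmask(n,*v,roi,bar=vb),None)
    vr,fr=fitgen(sel(ns,rj),rm,redmap,[594,144,-5],steps=[3,3,8])
    print(ns,"bar",vb.round(2),round(fb,3),"ring",vr.round(2),round(fr,3))
    wood=lambda p:np.clip((p[...,2].astype(float)-p[...,0])/60,-1,1.5)
    def sm(n,v,roi):
        P=lambda g:hull(n,place(g,v[0],v[1],0),roi)
        return P(cyl(48,0,12))|P(cyl(32,62,70)), ~(P(cyl(14,60,115))|P(cyl(14,12,62)))
    vs,fs=fitgen(sel(ns,rs),sm,wood,[492,-137]); print("   stand",vs.round(2),round(fs,3))
from fit import *
for n in I:
    a,b,w,h=rj[n]; o=I[n].copy(); 
    def ov(roi,m,col):
        a,b,w,h=roi; big=cv2.resize(o[b:b+h,a:a+w],(w*S,h*S),interpolation=cv2.INTER_CUBIC)
        return big
    big=ov(rj[n],0,0)
    for m,col in((ringmask(n,*vr,rj[n],bar=vb),(0,255,0)),(hull(n,place(box(-18,18,-7,7,0,26),*vb,154),rj[n]),(255,0,255))):
        cs,_=cv2.findContours(m.astype(np.uint8),cv2.RETR_LIST,cv2.CHAIN_APPROX_NONE); cv2.drawContours(big,cs,-1,col,1)
    big2=ov(rs[n],0,0)
    for g in (cyl(48,0,12),cyl(32,62,70),cyl(10,70,100),circ(4,115)):
        cs,_=cv2.findContours(hull(n,place(g,vs[0],vs[1],0),rs[n]).astype(np.uint8),cv2.RETR_LIST,cv2.CHAIN_APPROX_NONE); cv2.drawContours(big2,cs,-1,(0,255,0),1)
    H=max(big.shape[0],big2.shape[0]); pad=lambda q:cv2.copyMakeBorder(q,0,H-q.shape[0],0,0,cv2.BORDER_CONSTANT)
    cv2.imwrite(f"pics/{n}{tag}fit.png",np.hstack([pad(big),pad(big2)]))
E
python3 run1.py 0
python3 - <<'E'
import cv2,numpy as np
a,b=[cv2.imread(f"pics/{n}0fit.png") for n in("scene","top")]
w=max(a.shape[1],b.shape[1]); P=lambda q:cv2.copyMakeBorder(q,0,0,0,w-q.shape[1],cv2.BORDER_CONSTANT)
q=np.vstack([P(a),P(b)]); s=min(1,600/q.shape[0],800/q.shape[1]); cv2.imwrite("pics/fit0.png",cv2.resize(q,None,fx=s,fy=s))
E
```

```text
0.1
h.py:6:def caminf(n): return _C[n]
h.py:8:    c=caminf(name); f=200/np.tan(np.radians(c['fov_y']/2))
fit.py:5:    c=caminf(n); f=200/np.tan(np.radians(c['fov_y']/2))
['scene'] bar [584.87 139.96   9.57] 0.065 ring [592.88 144.64  -5.87] 0.113
   stand [ 489.52 -141.61] 0.112
['top'] bar [594.87 144.15  -3.28] 0.008 ring [593.2  143.56  -5.44] 0.053
   stand [ 490.93 -141.11] 0.044
['scene', 'top'] bar [593.62 143.94   1.33] 0.104 ring [593.14 143.85  -5.31] 0.176
   stand [ 490.52 -141.31] 0.159
```

View pics/fit0.png

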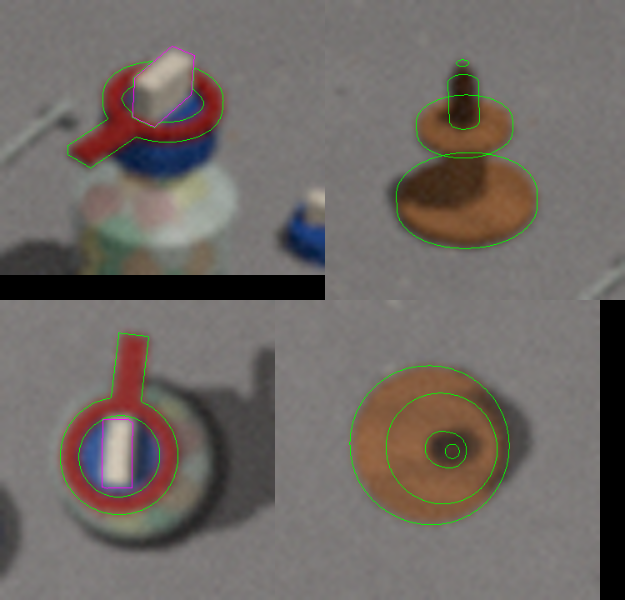

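The overlays match well. The ring outline fits in both views (left), and the stand's foot, shoulder and post fit too (right). The values are ring ≈ (593,144) with its tab at yaw −5°, bar ≈ (594.5,144) at yaw ≈ −3°, and stand ≈ (490.5,−141).

Request:
jog_arm:
  plan:
    - [[0, 0, 10], [-0.045, -0.021, 0.001], 1]
    - [[0, 0, 20], [-0.095, -0.045, 0.002], 1]
    - [[0, 0, 30], [-0.142, -0.067, 0.003], 1]
    - [[0, 0, 40], [-0.19, -0.089, 0.004], 1]
    - [[0, 0, 50], [-0.237, -0.112, 0.005], 1]
    - [[0, 0, 60], [-0.284, -0.134, 0.007], 1]
    - [[0, 0, 70], [-0.331, -0.156, 0.008], 1]
    - [[0, 0, 80], [-0.379, -0.179, 0.009], 1]
    - [[0, 0, 90], [-0.426, -0.201, 0.01], 1]
    - [[0, 0, 100], [-0.473, -0.223, 0.011], 1]
    - [[0, 0, 110], [-0.521, -0.246, 0.012], 1]
    - [[0, 0, 120], [-0.558, -0.263, 0.013], 1]

```text
time: 1.6
tool_pos: [636.1, 145.1, 234.5]
tcp_rot: [-180.0, 0.0, 41.5]
ft_force: [0.2, 0.2, 0.2]
finger_gap: 85.2
```

```bash
cat >> rows.py <<'E'
def upd(c,t,s):
    x,y,z,w=c; a=np.radians(w); tx,ty,tz=np.array(s)*1000
    return (x+tx*np.cos(a)+ty*np.sin(a), y+tx*np.sin(a)-ty*np.cos(a), z-tz, w-t)
E
python3 - <<'E'
from rows import *
c=(186.325,570.341,248.292,161.906); c=upd(c,120,[-.558,-.263,.013]); print(c)
for r in rows(c,[(643,139.2,235,-5.3,1),(643,139.2,156,-5.3,1)]): print(r)
E
```

```text
(np.float64(635.0492071793859), np.float64(147.04490281597032), np.float64(235.292), 41.906000000000006)
[[0, 0, 47.21], [np.float64(0.0007), np.float64(0.0111), np.float64(0.0003)], 1]
[[0, 0, 47.21], [np.float64(0.0007), np.float64(0.0111), np.float64(0.0793)], 1]
```

Request:
jog_arm:
  plan:
    - [[0, 0, 10], [0.0, 0.003, 0.0], 1]
    - [[0, 0, 20], [0.0, 0.006, 0.0], 1]
    - [[0, 0, 30], [0.001, 0.009, 0.01], 1]
    - [[0, 0, 40], [0.001, 0.011, 0.02], 1]
    - [[0, 0, 47.2], [0.001, 0.011, 0.03], 1]
    - [[0, 0, 47.2], [0.001, 0.011, 0.04], 0.3]
    - [[0, 0, 47.2], [0.001, 0.011, 0.04], 0]
    - [[0, 0, 47.2], [0.001, 0.011, 0.04], 0]

```text
time: 2.6
tool_pos: [643.2, 139.6, 195.6]
tcp_rot: [-180.0, -0.0, -5.2]
ft_force: [-0.3, 0.8, 0.8]
finger_gap: 42.6
```

Run:
```python
from h import *
from rows import upd
c=upd((635.049,147.045,235.292,41.906),47.2,[.001,.011,.04]); print(c)
s=sense(); print(s['time'],s['tool_pos'],s['tcp_rot'],s['finger_gap'],s['joint_pos'].round(1))
p,d=snapshot("scene"); cv2.imwrite("pics/scene1.png",p)
cv2.imwrite("pics/scene1c.png",cv2.resize(p[130:230,300:420],(720,600),interpolation=cv2.INTER_CUBIC))
```

```text
(np.float64(643.14025706214), np.float64(139.5262528201588), np.float64(195.292), -5.294000000000004)
2.6 [643.23163136 139.58218844 195.5501019 ] [-1.79997321e+02 -1.24496400e-02 -5.19805242e+00] 42.584873115757304 [  7.8  17.9  78.8  -0.   83.3 103. ]
```

View pics/scene1c.png

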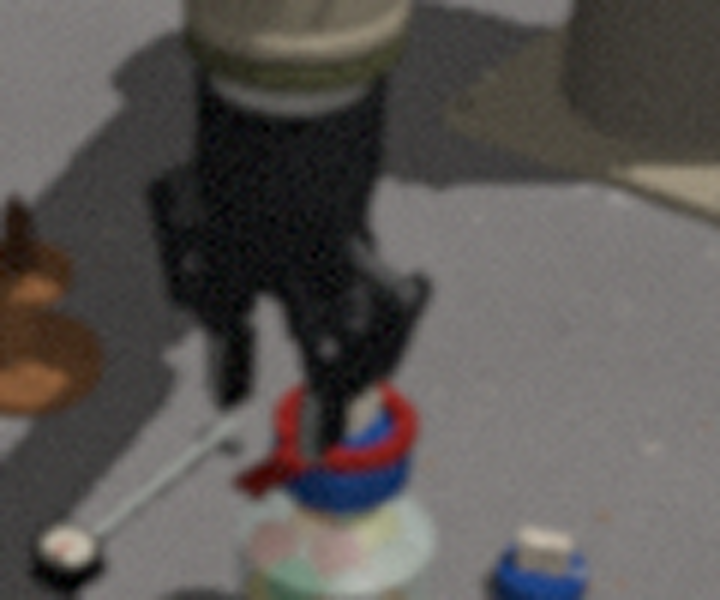

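The open fingers at crop (232,390) and (325,440) straddle the tab at (265,478), as intended. Now I'll go down 40 mm, close and lift.

Request:
jog_arm:
  plan:
    - [[0, 0, 0], [0, 0, 0.01], 0]
    - [[0, 0, 0], [0, 0, 0.02], 0]
    - [[0, 0, 0], [0, 0, 0.03], 0]
    - [[0, 0, 0], [0, 0, 0.037], 0]
    - [[0, 0, 0], [0, 0, 0.04], 0]
    - [[0, 0, 0], [0, 0, 0.04], -0.3]
    - [[0, 0, 0], [0, 0, 0.04], -0.6]
    - [[0, 0, 0], [0, 0, 0.04], -1]
    - [[0, 0, 0], [0, 0, 0.04], -1]
    - [[0, 0, 0], [0, 0, 0.04], -1]
  force: 60

```text
time: 3.9
tool_pos: [643.5, 139.6, 155.8]
tcp_rot: [-180.0, -0.1, -5.3]
ft_force: [-0.1, 0.3, 2.4]
finger_gap: 14.3
```

Request:
jog_arm:
  plan:
    - [[0, 0, 0], [0, 0, -0.003], -1]
    - [[0, 0, 0], [0, 0, -0.008], -1]
    - [[0, 0, 0], [0, 0, -0.015], -1]
    - [[0, 0, 0], [0, 0, -0.025], -1]
    - [[0, 0, 0], [0, 0, -0.035], -1]
    - [[0, 0, 0], [0, 0, -0.045], -1]
    - [[0, 0, 0], [0, 0, -0.055], -1]
    - [[0, 0, 0], [0, 0, -0.06], -1]
    - [[0, 0, 0], [0, 0, -0.06], -1]

```text
time: 5.03
tool_pos: [643.4, 139.6, 215.9]
tcp_rot: [-180.0, -0.0, -5.3]
ft_force: [-0.0, 0.0, -1.2]
finger_gap: 14.4
```

Run:
```python
from h import *
s=sense(); print(s['time'],s['tool_pos'],s['tcp_rot'],s['finger_gap'],s['ft_force'])
p,d=snapshot("scene"); cv2.imwrite("pics/scene2.png",p)
q,d2=snapshot("top"); cv2.imwrite("pics/top2.png",q)
a=cv2.resize(p[110:240,300:430],(400,400),interpolation=cv2.INTER_CUBIC)
b=cv2.resize(q[180:280,230:330],(400,400),interpolation=cv2.INTER_CUBIC)
cv2.imwrite("pics/c2.png",np.hstack([a,b]))
```

```text
5.025 [643.4150493  139.55107801 215.8687134 ] [-1.79988386e+02 -4.91988915e-02 -5.29598459e+00] 14.424183088215456 [-0.00511643  0.02672993 -1.18290105]
```

View pics/c2.png

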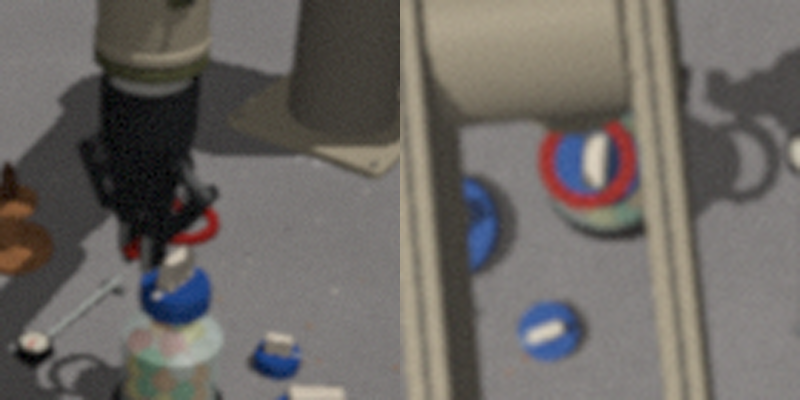

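The ring is held flat by its tab (scene crop (190,220)) and is clear of the cap. Next I'll move it to above the post.

Run:
```python
from rows import *
c=(643.14,139.53,215.292,-5.294)
t=(540.1,-145.8,190,-5.294); 
for k in range(1,11): 
    f=k/10; f=f*f*(3-2*f); print([float(v) for v in rows(c,[[c[i]+(t[i]-c[i])*f for i in range(4)]+[-1]])[0][1]])
```

```text
[-0.0021, 0.0082, 0.0007]
[-0.0079, 0.0305, 0.0026]
[-0.0165, 0.0634, 0.0055]
[-0.0268, 0.1034, 0.0089]
[-0.0381, 0.1468, 0.0126]
[-0.0494, 0.1903, 0.0164]
[-0.0598, 0.2302, 0.0198]
[-0.0683, 0.2631, 0.0227]
[-0.0741, 0.2854, 0.0246]
[-0.0763, 0.2936, 0.0253]
```

Request:
jog_arm:
  plan:
    - [[0, 0, 0], [-0.002, 0.008, 0.001], -1]
    - [[0, 0, 0], [-0.008, 0.03, 0.003], -1]
    - [[0, 0, 0], [-0.016, 0.063, 0.005], -1]
    - [[0, 0, 0], [-0.027, 0.103, 0.009], -1]
    - [[0, 0, 0], [-0.038, 0.147, 0.013], -1]
    - [[0, 0, 0], [-0.049, 0.19, 0.016], -1]
    - [[0, 0, 0], [-0.06, 0.23, 0.02], -1]
    - [[0, 0, 0], [-0.068, 0.263, 0.023], -1]
    - [[0, 0, 0], [-0.074, 0.285, 0.025], -1]
    - [[0, 0, 0], [-0.076, 0.294, 0.025], -1]
    - [[0, 0, 0], [-0.076, 0.294, 0.04], -1]
    - [[0, 0, 0], [-0.076, 0.294, 0.05], -1]

```text
time: 6.62
tool_pos: [540.0, -145.3, 163.6]
tcp_rot: [-180.0, 0.1, -5.3]
ft_force: [0.2, 0.5, -0.8]
finger_gap: 14.1
```

Run:
```python
from fit import *
from rows import upd
print(upd((643.14,139.53,215.292,-5.294),0,[-.076,.294,.05]))
s=sense(); print(s['time'],s['tool_pos'],s['tcp_rot'],s['finger_gap'],s['ft_force'])
p,d=snapshot("scene"); cv2.imwrite("pics/scene3.png",p)
q,d2=snapshot("top"); cv2.imwrite("pics/top3.png",q)
for n,im,roi in(("scene",p,(260,120,90,90)),("top",q,(330,210,90,80))):
    m=redmap(im)>.3; 
    W=cloud(n,d if n=="scene" else d2); a,b,w,h=roi; sub=m[b:b+h,a:a+w]; print(n,sub.sum(),np.nanmedian(W[b:b+h,a:a+w][sub],0))
    f=lambda n,v,roi:(ringmask(n,*v,roi,z=float(s['tool_pos'][2])+1.2),None)
    try: print(fitgen({n:(im,roi)},f,redmap,[490,-141,-5],steps=[3,3,4]))
    except Exception as e: print(e)
a=cv2.resize(p[120:210,250:340],(400,400),interpolation=cv2.INTER_CUBIC)
b=cv2.resize(q[205:295,325:415],(400,400),interpolation=cv2.INTER_CUBIC)
cv2.imwrite("pics/c3.png",np.hstack([a,b]))
```

```text
(np.float64(540.3378916242337), np.float64(-146.2036635986338), np.float64(165.292), -5.294)
6.625 [ 540.00243974 -145.26098555  163.62665116] [-1.79960012e+02  7.82127670e-02 -5.25946687e+00] 14.13544755181745 [ 0.17960452  0.49391476 -0.80862279]
scene 454 [ 498.94295334 -125.25989014   13.56437047]
(array([ 489.01875383, -139.27755047,   -5.72467939]), np.float64(0.7939467278283003))
top 217 [ 478.96064352 -143.86172174   67.39662717]
(array([ 488.9877342 , -141.0259094 ,   -2.27425979]), np.float64(0.8144786184726042))
```

View pics/c3.png

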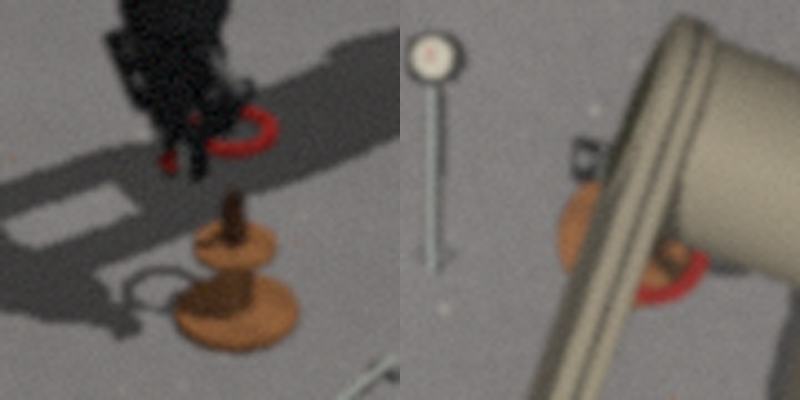

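The scene crop shows the ring held flat, with its eye (240,130) over the post (235,205). The fitted eye at (489,−140) agrees with the stand at (490.5,−141). Now I'll lower it.

Request:
jog_arm:
  plan:
    - [[0, 0, 0], [0, 0, 0.008], -1]
    - [[0, 0, 0], [0, 0, 0.02], -1]
    - [[0, 0, 0], [0, 0, 0.034], -1]
    - [[0, 0, 0], [0, 0, 0.048], -1]
    - [[0, 0, 0], [0, 0, 0.062], -1]
    - [[0, 0, 0], [0, 0, 0.074], -1]
    - [[0, 0, 0], [0, 0, 0.083], -1]
    - [[0, 0, 0], [0, 0, 0.088], -1]
    - [[0, 0, 0], [0, 0, 0.091], -1]
    - [[0, 0, 0], [0, 0, 0.091], -1]
    - [[0, 0, 0], [0, 0, 0.091], -1]

```text
time: 8.1
tool_pos: [540.7, -146.3, 74.8]
tcp_rot: [180.0, -0.0, -5.3]
ft_force: [0.2, 0.6, -0.5]
finger_gap: 14.3
```

Run:
```python
from h import *
s=sense(); print(s['time'],s['tool_pos'],s['tcp_rot'],s['finger_gap'],s['ft_force'])
p,d=snapshot("scene"); cv2.imwrite("pics/scene4.png",p)
cv2.imwrite("pics/c4.png",cv2.resize(p[120:210,250:340],(600,600),interpolation=cv2.INTER_CUBIC))
```

```text
8.1 [ 540.66582218 -146.31920978   74.77773487] [ 1.79988136e+02 -4.34113547e-02 -5.29566362e+00] 14.315540314301767 [ 0.22717848  0.58242996 -0.51204763]
```

View pics/c4.png

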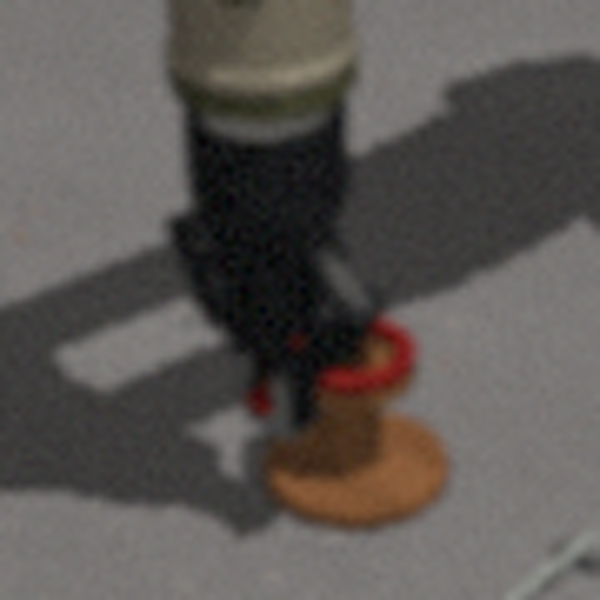

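Request:
jog_arm:
  plan:
    - [[0, 0, 0], [0, 0, 0.001], -1]
    - [[0, 0, 0], [0, 0, 0.002], -1]
    - [[0, 0, 0], [0, 0, 0.002], -1]

```text
time: 8.52
tool_pos: [540.3, -146.2, 72.2]
tcp_rot: [-180.0, 0.0, -5.3]
ft_force: [-0.4, 0.6, -0.4]
finger_gap: 14.3
```

Request:
jog_arm:
  plan:
    - [[0, 0, 0], [0, 0, 0.0005], -1]
    - [[0, 0, 0], [0, 0, 0.0005], -0.5]
    - [[0, 0, 0], [0, 0, 0.0005], -0.2]
    - [[0, 0, 0], [0, 0, 0.0005], 0]
    - [[0, 0, 0], [0, 0, 0.0005], 0]
    - [[0, 0, 0], [0, 0, -0.005], 0]
    - [[0, 0, 0], [0, 0, -0.015], 0]
    - [[0, 0, 0], [0, 0, -0.03], 0]
    - [[0, 0, 0], [0, 0, -0.06], 0]
    - [[0, 0, 0], [0, 0, -0.09], 0]
    - [[0, 0, 0], [0, 0, -0.12], 0]
    - [[0, 0, 0], [0, 0, -0.135], 0]

```text
time: 10.02
tool_pos: [541.4, -146.6, 210.6]
tcp_rot: [179.9, -0.2, -5.3]
ft_force: [0.2, -0.0, -0.4]
finger_gap: 42.8
```

Run:
```python
from rows import *
c=(540.338,-146.204,165.292-91-2+135,-5.294); print(c)
# safe viewing pose: up over toward jar
for t in ([560,40,230,-4],[]):
    if t: print(rows(c,[t+[0]]))
```

```text
(540.338, -146.204, 207.292, -5.294)
[[[0, 0, -1.29], [np.float64(0.0024), np.float64(-0.1872), -0.0227], 0]]
```

Request:
jog_arm:
  plan:
    - [[0, 0, 0], [-0.02, -0.025, -0.01], 0]
    - [[0, 0, 0], [-0.06, -0.065, -0.02], 0]
    - [[0, 0, 0], [-0.1, -0.11, -0.02], 0]
    - [[0, 0, 0], [-0.12, -0.13, -0.02], 0]
    - [[0, 0, 0], [-0.123, -0.135, -0.02], 0]

```text
time: 10.65
tool_pos: [429.5, 0.7, 227.4]
tcp_rot: [-180.0, -0.0, -5.2]
ft_force: [-0.2, -0.5, -0.3]
finger_gap: 42.4
```

Run:
```python
from fit import *
s=sense(); print(s['time'],s['tool_pos'])
p,d=snapshot("scene"); cv2.imwrite("pics/scene5.png",p); np.save("pics/scene5.npy",d)
q,d2=snapshot("top"); cv2.imwrite("pics/top5.png",q); np.save("pics/top5.npy",d2)
for n,im,roi in(("scene",p,(265,145,75,65)),("top",q,(340,220,75,80))):
    f=lambda n,v,roi:(ringmask(n,*v,roi,z=73)&~hull(n,place(cyl(11,70,115,5),490.5,-141,0),roi),None)
    wm=lambda p:np.clip(1-np.abs(cv2.cvtColor(p,cv2.COLOR_BGR2HSV)[...,0].astype(float)*2+0-0)/12,0,1) 
    print(n,fitgen({n:(im,roi)},f,lambda p:np.clip((p[...,2].astype(float)-1.9*p[...,1])/60,0,1.2),[490,-141,-5],steps=[3,3,4]))
a=cv2.resize(p[120:240,250:400],(400,320),interpolation=cv2.INTER_CUBIC)
b=cv2.resize(q[180:300,255:415],(400,300),interpolation=cv2.INTER_CUBIC)
cv2.imwrite("pics/c5.png",np.hstack([a,cv2.copyMakeBorder(b,0,20,0,0,0)]))
```

```text
10.65 [429.52989004   0.70320556 227.41797072]
scene (array([ 490.22689895, -140.31260144,   -5.66877718]), np.float64(0.2645599238914209))
top (array([ 489.9455143 , -142.97018685,   -4.96431227]), np.float64(0.44926167086258273))
```

View pics/c5.png

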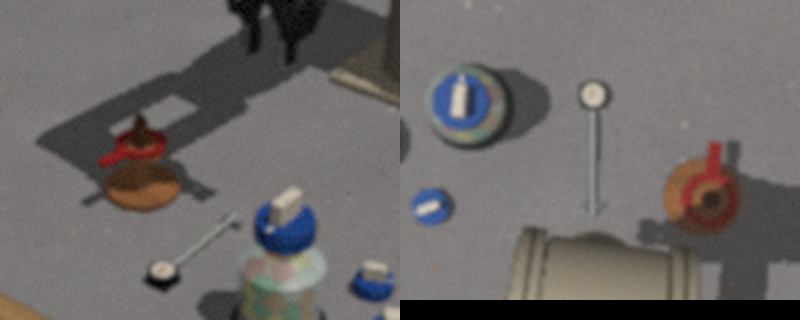

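The ring lies flat on the shoulder around the post: scene crop (138,145), top crop (712,195). Now I'll refit the bar with the cap clear.

Run:
```python
from fit import *
I={n:cv2.imread(f"pics/{n}5.png") for n in("scene","top")}
rj={"scene":(325,180,65,55),"top":(255,190,55,60)}
white=lambda p:np.clip(p[...,2].astype(float)/170,0,1.3)   # red channel: bar bright, blue dark
blue=lambda p:np.clip((p[...,0].astype(float)-p[...,2])/80,0,1.3)
for ns in(["scene"],["top"],["scene","top"]):
    # cap silhouette (blue minus bar), joint params
    sel={n:(I[n],rj[n]) for n in ns}
    B=lambda n,v,roi:hull(n,place(box(-18,18,-7,7,0,26),v[0],v[1],v[2],154),roi)
    vb,f=fitgen(sel,lambda n,v,roi:(hull(n,place(cyl(31,0,24),v[0],v[1],0,130),roi)&~B(n,v,roi),None),blue,[594,144,-4],steps=[2,2,4])
    vw,fw=fitgen(sel,lambda n,v,roi:(B(n,v,roi),hull(n,place(cyl(31,0,1),595,144,0,154),roi)|B(n,(595,144,-4),roi)),white,[594,144,-4],steps=[2,2,4])
    print(ns,vb.round(2),round(f,3),vw.round(2),round(fw,3))
# depth: bar top
for n in I:
    d=np.load(f"pics/{n}5.npy"); W=cloud(n,d); a,b,w,h=rj[n]
    w_=W[b:b+h,a:a+w].reshape(-1,3); m=(w_[:,2]>172)&(w_[:,2]<190)&(np.hypot(w_[:,0]-594,w_[:,1]-144)<25); print(n,m.sum(),np.median(w_[m],0).round(1))
```

```text
['scene'] [593.21 143.37  -2.52] 0.254 [587.62 142.1    0.66] 0.067
['top'] [595.03 142.99  -2.76] 0.085 [596.03 143.94  -4.26] 0.044
['scene', 'top'] [594.45 143.26  -2.59] 0.348 [594.26 144.03  -1.2 ] 0.13
scene 65 [599.9 146.2 178.2]
top 75 [594.1 142.9 181. ]
```

Run:
```python
from rows import *
c=upd((540.338,-146.204,207.292,-5.294),0,[-.123,-.135,-.02]); print(c)
print(rows(c,[(594.4,143.5,222,-2.8,0)]))
```

```text
(np.float64(430.3186255233778), np.float64(-0.43110389179756226), np.float64(227.292), -5.294)
[[[0, 0, -2.49], [np.float64(0.1501), np.float64(-0.1585), np.float64(0.0053)], 0]]
```

Request:
jog_arm:
  plan:
    - [[0, 0, -0.5], [0.015, -0.016, 0], 0]
    - [[0, 0, -1], [0.045, -0.048, 0.001], 0]
    - [[0, 0, -1.5], [0.08, -0.085, 0.003], 0]
    - [[0, 0, -2], [0.115, -0.122, 0.005], 0]
    - [[0, 0, -2.5], [0.14, -0.148, 0.005], 0]
    - [[0, 0, -2.5], [0.15, -0.1585, 0.005], 0]
    - [[0, 0, -2.5], [0.15, -0.1585, 0.005], 0]
    - [[0, 0, -2.5], [0.15, -0.1585, 0.005], 0]

```text
time: 11.75
tool_pos: [594.3, 142.5, 221.7]
tcp_rot: [180.0, 0.1, -2.8]
ft_force: [0.6, -0.1, -0.5]
finger_gap: 42.7
```

Run:
```python
from h import *
s=sense(); print(s['time'],s['tool_pos'],s['tcp_rot'],s['finger_gap'],s['joint_pos'].round(1))
p,d=snapshot("scene"); cv2.imwrite("pics/scene6.png",p)
q,d2=snapshot("top"); cv2.imwrite("pics/top6.png",q)
a=cv2.resize(p[130:230,300:400],(400,400),interpolation=cv2.INTER_CUBIC)
b=cv2.resize(q[170:270,230:330],(400,400),interpolation=cv2.INTER_CUBIC)
cv2.imwrite("pics/c6.png",np.hstack([a,b]))
```

```text
11.75 [594.33739212 142.48231819 221.73382021] [ 1.79971910e+02  5.13293499e-02 -2.84708353e+00] 42.65491924477578 [  8.7  10.   85.3  -0.   84.8 101.5]
```

View pics/c6.png

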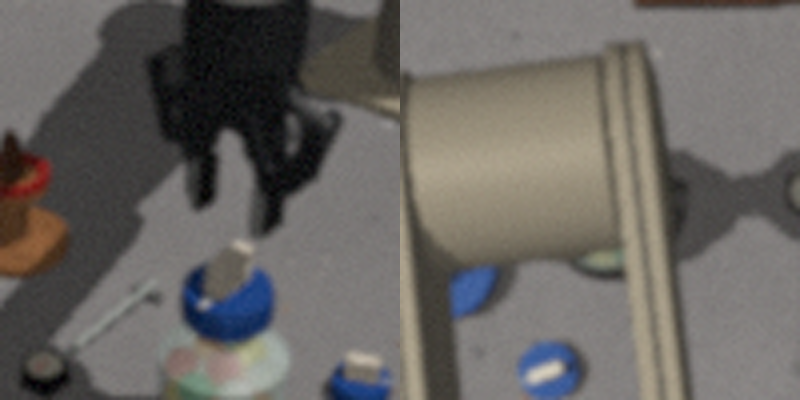

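The fingers at (203,190) and (265,215) straddle the bar at (230,270). Next I'll descend and close.

Request:
jog_arm:
  plan:
    - [[0, 0, 0], [0, 0, 0.01], 0]
    - [[0, 0, 0], [0, 0, 0.022], 0]
    - [[0, 0, 0], [0, 0, 0.034], 0]
    - [[0, 0, 0], [0, 0, 0.042], 0]
    - [[0, 0, 0], [0, 0, 0.047], 0]
    - [[0, 0, 0], [0, 0, 0.0485], 0]
    - [[0, 0, 0], [0, 0, 0.0485], 0]
    - [[0, 0, 0], [0, 0, 0.0485], -0.3]
    - [[0, 0, 0], [0, 0, 0.0485], -0.5]
    - [[0, 0, 0], [0, 0, 0.0485], -0.7]
    - [[0, 0, 0], [0, 0, 0.0485], -1]
    - [[0, 0, 0], [0, 0, 0.0485], -1]
  force: 80

```text
time: 13.35
tool_pos: [594.5, 143.6, 174.3]
tcp_rot: [-180.0, -0.0, -2.8]
ft_force: [-0.7, -0.5, 3.5]
finger_gap: 12.5
```

Request:
jog_arm:
  plan:
    - [[0, 0, 0], [0, 0, 0], -1]
    - [[0, 0, 0], [0, 0, 0], -1]

```text
time: 13.6
tool_pos: [594.5, 143.6, 174.1]
tcp_rot: [-180.0, -0.0, -2.8]
ft_force: [-1.1, 0.9, 4.8]
finger_gap: 12.3
```

Request:
jog_arm:
  plan:
    - [[0, 0, 0], [0, 0, 0.001], -1]
    - [[0, 0, 0], [0, 0, 0.002], -1]
    - [[0, 0, 0], [0, 0, 0.003], -1]
    - [[0, 0, 0], [0, 0, 0.004], -1]
    - [[0, 0, 0], [0, 0, 0.005], -1]
    - [[0, 0, 0], [0, 0, 0.006], -1]
    - [[0, 0, 0], [0, 0, 0.0065], -1]
    - [[0, 0, 0], [0, 0, 0.0065], -1]
    - [[0, 0, 0], [0, 0, 0.0065], -1]
  force: 100

```text
time: 14.72
tool_pos: [594.5, 143.6, 168.2]
tcp_rot: [-180.0, -0.0, -2.8]
ft_force: [-3.2, -0.5, 10.0]
finger_gap: 12.0
```

Run:
```python
from h import *
s=sense(); print(s['time'],s['tool_pos'],s['tcp_rot'],s['finger_gap'],s['ft_force'],s['wrist_torque'],s['joint_pos'].round(1))
p,d=snapshot("scene"); cv2.imwrite("pics/scene7.png",p)
q=cv2.imread("pics/scene6.png")
f=lambda p:cv2.resize(p[160:250,310:400],(400,400),interpolation=cv2.INTER_CUBIC)
cv2.imwrite("pics/c7.png",np.hstack([f(q),f(p)]))
```

```text
14.725 [594.5393888  143.60789416 168.1819427 ] [-1.79988911e+02 -4.44161193e-02 -2.79422765e+00] 11.983114101241927 [-3.1618439  -0.47756879  9.99468787] [-0.0348457   0.6074263   0.11007741] [  8.8  12.   88.7   0.   79.3 101.6]
```

View pics/c7.png

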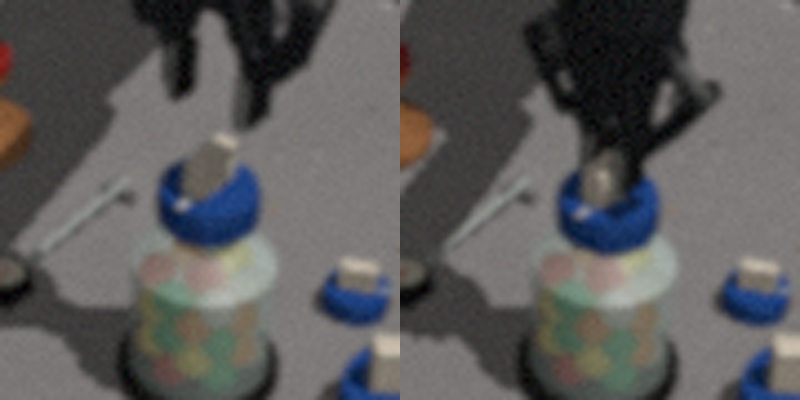

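The cap is pressed down about 6 mm. The 10 N reading matches the spring and the grip hasn't slipped. I'll press slightly deeper and turn, checking half-way.

Request:
jog_arm:
  plan:
    - [[0, 0, 0], [-0.0003, 0, 0.0008], -1]
    - [[0, 0, -3], [-0.0003, 0, 0.0008], -1]
    - [[0, 0, -8], [-0.0003, 0, 0.0008], -1]
    - [[0, 0, -14], [-0.0003, 0, 0.0008], -1]
    - [[0, 0, -20], [-0.0003, 0, 0.0008], -1]
    - [[0, 0, -26], [-0.0003, 0, 0.0008], -1]
    - [[0, 0, -32], [-0.0003, 0, 0.0008], -1]
    - [[0, 0, -35], [-0.0003, 0, 0.0008], -1]
    - [[0, 0, -35], [-0.0003, 0, 0.0008], -1]

```text
time: 15.9
tool_pos: [595.2, 143.6, 168.0]
tcp_rot: [179.9, -0.2, 32.2]
ft_force: [0.2, -0.1, 8.7]
finger_gap: 11.9
```

Run:
```python
from h import *
s=sense(); print(s['time'],s['tool_pos'],s['tcp_rot'],s['finger_gap'],s['ft_force'],s['wrist_torque'],s['joint_pos'].round(1))
p,d=snapshot("scene"); cv2.imwrite("pics/scene8.png",p)
q=cv2.imread("pics/scene7.png")
f=lambda p:cv2.resize(p[160:250,310:400],(400,400),interpolation=cv2.INTER_CUBIC)
cv2.imwrite("pics/c8.png",np.hstack([f(q),f(p)]))
```

```text
15.9 [595.16799792 143.59841034 168.01578985] [ 1.79918094e+02 -1.57599317e-01  3.22486523e+01] 11.911850737678579 [ 0.20446261 -0.11610967  8.74251175] [-0.07887537  0.09203924  0.03900991] [ 8.8 12.  88.7 -0.  79.1 66.5]
```

View pics/c8.png

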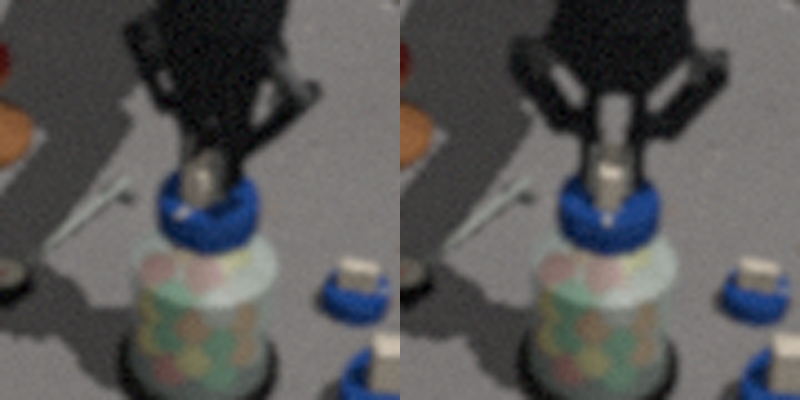

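The cap's white mark moved from (180,212) to (605−400,220), so the cap turns with the gripper. I'll press 1 mm deeper and turn the rest.

Request:
jog_arm:
  plan:
    - [[0, 0, 0], [0, 0, 0.001], -1]
    - [[0, 0, -3], [0, 0, 0.001], -1]
    - [[0, 0, -8], [0, 0, 0.001], -1]
    - [[0, 0, -14], [0, 0, 0.001], -1]
    - [[0, 0, -20], [0, 0, 0.001], -1]
    - [[0, 0, -26], [0, 0, 0.001], -1]
    - [[0, 0, -32], [0, 0, 0.001], -1]
    - [[0, 0, -36], [0, 0, 0.001], -1]
    - [[0, 0, -36], [0, 0, 0.001], -1]

```text
time: 17.08
tool_pos: [595.3, 143.6, 167.2]
tcp_rot: [179.8, -0.1, 68.3]
ft_force: [1.0, 0.2, 10.6]
finger_gap: 11.7
```

Run:
```python
from h import *
s=sense(); print(s['time'],s['tool_pos'],s['tcp_rot'],s['finger_gap'],s['ft_force'],s['wrist_torque'],s['joint_pos'].round(1))
p,d=snapshot("scene"); cv2.imwrite("pics/scene9.png",p)
q=cv2.imread("pics/scene8.png")
f=lambda p:cv2.resize(p[160:250,310:400],(400,400),interpolation=cv2.INTER_CUBIC)
cv2.imwrite("pics/c9.png",np.hstack([f(q),f(p)]))
```

```text
17.075 [595.28330554 143.63585375 167.17588772] [ 1.79827894e+02 -9.24161030e-02  6.82606449e+01] 11.71908823085546 [ 0.97865039  0.16174237 10.58707996] [-0.00869136  0.0365722   0.0889318 ] [ 8.8 12.  88.8 -0.  79.  30.5]
```

View pics/c9.png

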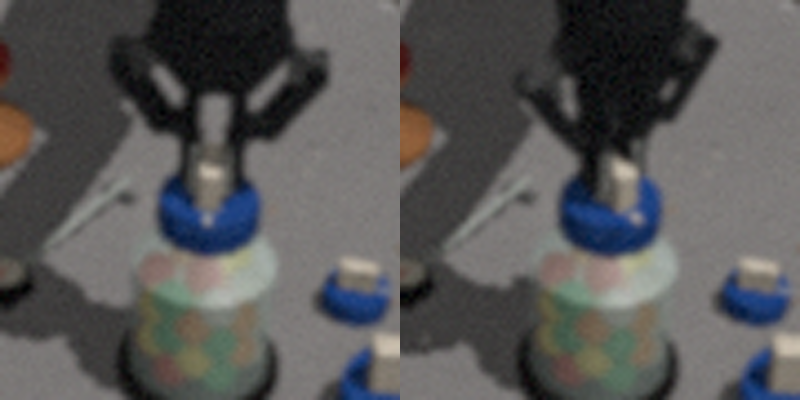

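The cap is turned 71° in total (mark now at (635−400,217)). Lifting gently first and checking the force.

Request:
jog_arm:
  plan:
    - [[0, 0, 0], [0, 0, -0.002], -1]
    - [[0, 0, 0], [0, 0, -0.004], -1]
    - [[0, 0, 0], [0, 0, -0.006], -1]
    - [[0, 0, 0], [0, 0, -0.008], -1]
    - [[0, 0, 0], [0, 0, -0.01], -1]
    - [[0, 0, 0], [0, 0, -0.012], -1]
    - [[0, 0, 0], [0, 0, -0.012], -1]

```text
time: 18.0
tool_pos: [593.8, 143.4, 176.8]
tcp_rot: [-180.0, 0.0, 68.2]
ft_force: [4.2, 0.2, 0.4]
finger_gap: 12.0
```

Request:
jog_arm:
  plan:
    - [[0, 0, 0], [0, 0, -0.003], -1]
    - [[0, 0, 0], [0, 0, -0.006], -1]
    - [[0, 0, 0], [0, 0, -0.01], -1]
    - [[0, 0, 0], [0, 0, -0.015], -1]
    - [[0, 0, 0], [0, 0, -0.02], -1]

```text
time: 18.62
tool_pos: [593.8, 143.6, 197.9]
tcp_rot: [-180.0, 0.0, 68.2]
ft_force: [0.6, -0.2, -1.1]
finger_gap: 11.9
```

Run:
```python
from h import *
s=sense(); print(s['time'],s['tool_pos'],s['tcp_rot'],s['finger_gap'],s['ft_force'],s['wrist_torque'])
p,d=snapshot("scene"); cv2.imwrite("pics/scene10.png",p)
cv2.imwrite("pics/c10.png",cv2.resize(p[150:250,300:400],(600,600),interpolation=cv2.INTER_CUBIC))
```

```text
18.625 [593.78993731 143.64050569 197.85178   ] [-1.79978798e+02  8.63068089e-03  6.82126297e+01] 11.905027546774217 [ 0.61538532 -0.18063053 -1.08642048] [0.00933453 0.04289511 0.02086948]
```

View pics/c10.png

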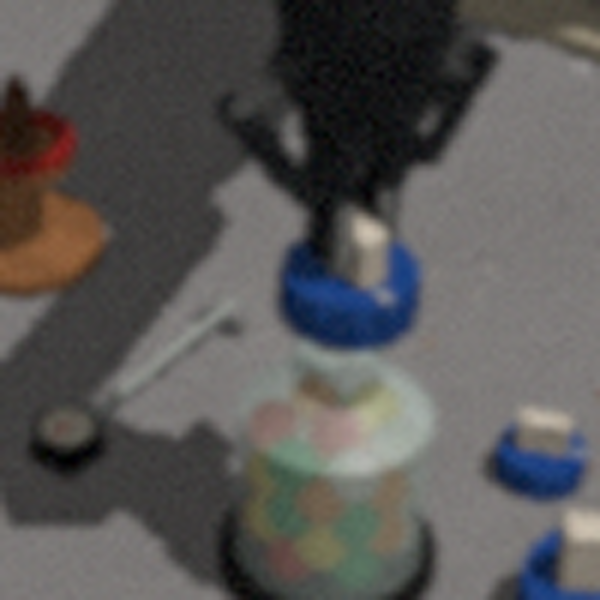

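The cap (350,295) is off and the neck (340,370) is visible. Lifting the rest.

Request:
jog_arm:
  plan:
    - [[0, 0, 0], [0, 0, -0.006], -1]
    - [[0, 0, 0], [0, 0, -0.014], -1]
    - [[0, 0, 0], [0, 0, -0.024], -1]
    - [[0, 0, 0], [0, 0, -0.034], -1]
    - [[0, 0, 0], [0, 0, -0.044], -1]
    - [[0, 0, 0], [0, 0, -0.052], -1]
    - [[0, 0, 0], [0, 0, -0.056], -1]
    - [[0, 0, 0], [0, 0, -0.056], -1]
    - [[0, 0, 0], [0, 0, -0.056], -1]
    - [[0, 0, 0], [0, 0, -0.056], -1]

```text
time: 19.92
tool_pos: [593.8, 143.5, 253.0]
tcp_rot: [-180.0, 0.0, 68.2]
ft_force: [0.4, -0.6, -1.1]
finger_gap: 12.0
```

Run:
```python
from fit import *
s=sense(); print(s['time'],s['tool_pos'],s['tcp_rot'],s['finger_gap'],s['ft_force'],s['wrist_torque'])
p,d=snapshot("scene"); cv2.imwrite("pics/scene11.png",p)
q,d2=snapshot("top"); cv2.imwrite("pics/top11.png",q)
roi=(325,130,70,70)
blue=lambda p:np.clip((p[...,0].astype(float)-p[...,2])/80,0,1.3)
tz=s['tool_pos'][2]; tx,ty=s['tool_pos'][:2]
# cap disc z from skirt silhouette: fit z and shift along image using lower half (weights exclude top)
def m(n,v,roi):
    o=hull(n,place(cyl(31,0,24),tx,v[0],0,v[1]),roi)
    return o,~hull(n,place(box(-20,20,-20,20,24,120),tx,v[0],0,v[1]),roi)
print("cap y, rim z",fitgen({"scene":(p,roi)},m,blue,[ty,210],steps=[3,4]))
# same estimator on the seated cap
p5=cv2.imread("pics/scene5.png"); tx=594.4
print("seated ",fitgen({"scene":(p5,(325,170,70,70))},m,blue,[143.5,130],steps=[3,4]))
a=cv2.resize(p[110:260,280:430],(400,400),interpolation=cv2.INTER_CUBIC)
b=cv2.resize(q[160:300,240:410],(400,330),interpolation=cv2.INTER_CUBIC)
cv2.imwrite("pics/c11.png",np.hstack([a,cv2.copyMakeBorder(b,0,70,0,0,0)]));
```

```text
19.925 [593.78156487 143.50892217 252.98806826] [-1.79959451e+02  2.49499787e-02  6.82052960e+01] 11.978151717488743 [ 0.38278427 -0.56575666 -1.0611206 ] [ 0.04104564  0.01004379 -0.01996279]
cap y, rim z (array([147.11268277, 211.33910084]), np.float64(0.09558860044861255))
seated  (array([143.47946608, 133.57722378]), np.float64(0.3965604085385645))
```

View pics/c11.png

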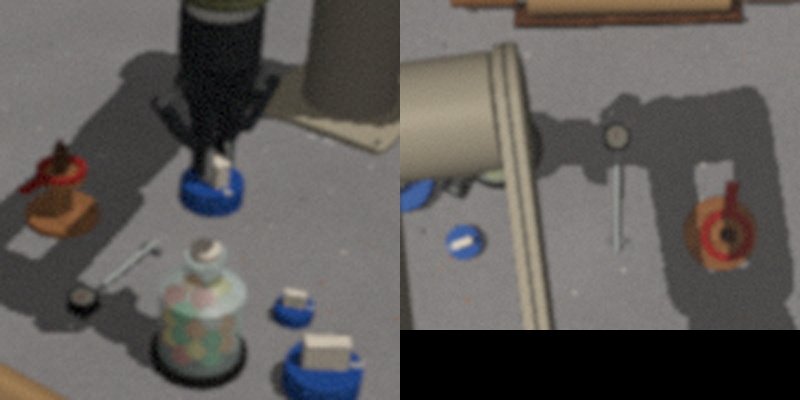

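View pics/scene11.png

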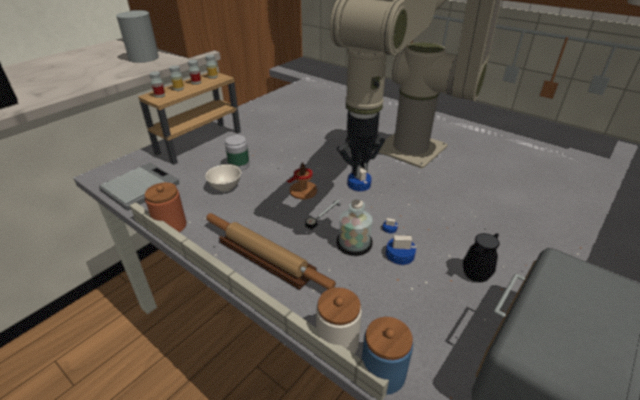

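Run:
```python
from fit import *
blue=lambda p:np.clip((p[...,0].astype(float)-p[...,2])/80,0,1.3)
for tag,z,yaw,roi in((5,130,-2.8,(325,175,70,60)),(11,208.9,68.2,(330,140,65,60))):
    p=cv2.imread(f"pics/scene{tag}.png"); 
    def m(n,v,roi):
        return hull(n,place(cyl(31,0,24),v[0],v[1],0,z),roi)&~hull(n,place(box(-18,18,-7,7,24,50),v[0],v[1],yaw,z),roi),~hull(n,place(box(-20,20,-20,20,24,120),v[0],v[1],0,z),roi)
    print(tag,fitgen({"scene":(p,roi)},m,blue,[594,143.5],steps=[3,3]))
# neck: project expected neck rim & cap onto picture
p=cv2.imread("pics/scene11.png"); roi=(320,140,80,80); a,b,w,h=roi; big=cv2.resize(p[b:b+h,a:a+w],(w*S,h*S),interpolation=cv2.INTER_CUBIC)
for g,z in((cyl(31,0,24),208.9),(circ(20,0),140),(box(-18,18,-7,7,24,50),208.9)):
    mm=hull("scene",place(g,594.0,143.5,68.2,z),roi); cs,_=cv2.findContours(mm.astype(np.uint8),cv2.RETR_LIST,cv2.CHAIN_APPROX_NONE); cv2.drawContours(big,cs,-1,(0,255,0),1)
cv2.imwrite("pics/c12.png",big)
```

```text
5 (array([590.02899586, 141.06170233]), np.float64(0.3880919442857046))
11 (array([590.76437116, 145.08402109]), np.float64(0.0893930670268809))
```

View pics/c12.png

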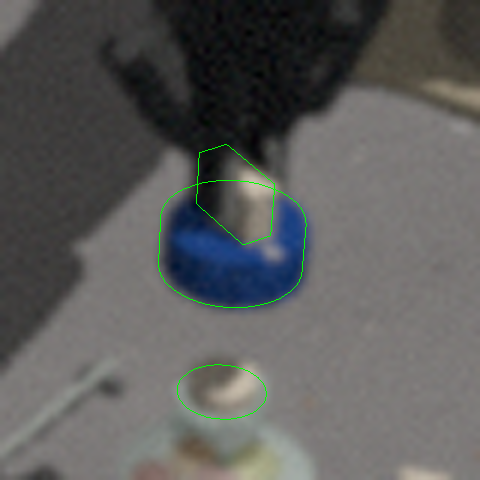

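Request:
jog_arm:
  plan:
    - [[0, 0, 0], [0, 0, -0.001], -1]
    - [[0, 0, 0], [0, 0, -0.001], -1]
    - [[0, 0, 0], [0, 0, -0.001], -1]
    - [[0, 0, 0], [0, 0, -0.001], -1]

```text
time: 20.52
tool_pos: [594.0, 143.5, 254.5]
tcp_rot: [-180.0, 0.0, 68.2]
ft_force: [0.5, -1.2, -0.7]
finger_gap: 11.9
```

Run:
```python
from bench import *
s=sense(); print(s['time'],s['tool_pos'],s['tcp_rot'],s['finger_gap'],s['ft_force'])
print(hand_in())
```

```text
20.525 [593.99989541 143.54464892 254.45884787] [-1.79998984e+02  2.25262280e-03  6.82034903e+01] 11.92008991313461 [ 0.53393355 -1.22561855 -0.71643797]
the job is handed in; nothing more can be done
None
```

I hung the red ring flat on the stand's shoulder around the post and let it go. Then I pressed the jar's cap down about 6–7 mm, turned it 71° anticlockwise and lifted it off. The job was handed in at 20.5 s with the cap still gripped, and no verdict was reported.

**Last checks:**
- **Ring:** in the last pictures it still lies on the shoulder round the post.
- **Cap:** the tool pointed straight down within 0.1° and stood about 80 mm above where it gripped the seated cap. The scene picture shows the cap over the open neck, matching the projected position to about 1–2 mm.
- **Bystanders:** they look unmoved in the scene view.

**Readings that disagreed:**
- **Gripper opening:** it read about 2 mm less than the true widths, 14.3 for the 16 mm tab and 12 for the 14 mm bar.
- **Camera fits:** single-camera fits of the bar and cap differed by up to about 10 mm, with the scene view the poorer. I relied on the top view, the combined fits and the force readings.
- **Push force:** it dipped to 8.7 N half-way through the turn, so I pressed 1 mm deeper and it rose to 10.6 N. The cap's white mark turned with the gripper throughout.

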